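Bleed a sample vessel, seat its screw cap, back it off a quarter turn and hold it

ROBOT

A 7-joint arm with a two-finger parallel gripper is mounted at the origin on a cart in front of the work surface, level with it; the furniture and walls round the work are solid. World frame = base frame: x ahead of the robot, y to its left, z up, the work surface at z = 0. Lengths are in mm, angles in rad, forces in N, time in s.
With the tool pointing down it reaches from about 425 to 875 mm from the base axis. Payload 4.7 kg.
Tool frame: the origin (TCP) lies between the finger pads; the fingertips stand 22 mm ahead of it and the grasp point (between the pads) lies 3 mm ahead of it; z points along the fingers, y is the line along which they close (so a half turn about z gives the same grasp; the last joint's range is limited). The gripper opens to 85 mm and grips with 20 to 120 N. Pads are 22 mm wide; open, the fingers measure 114 mm over their backs; the gripper's body (76 mm by 85 mm) begins 54 mm behind the grasp point. The pads swing forward as they close: fully open they stand 13 mm farther back than shut.
Start: joints at [-1.146, 0.321, -0.07, 1.45, 0.023, 1.371, -0.057], TCP at [259.599, 595.928, 253.349] pointing down, gripper open.
Joint ranges: [-2.86, 2.86], [-0.3, 2.09], [-1.38, 1.24], [0.06, 2.45], [-1.56, 4.7], [0.09, 2.05], [-2.69, 2.69]. Speed limits (rad/s): [2.57, 2.57, 3.14, 3.14, 3.14, 3.14, 3.14].

INTERFACE

Orientations are given as [roll, pitch, yaw] about the fixed x, y, z axes, in that order (R = Rz(yaw) Ry(pitch) Rx(roll)).
In Python, from rig import * gives the robot as it stands.
- The arm moves only by the tool arm_command, never from a script. Its argument "commands" is a list of rows, each a list of 4 numbers: the shift along the world's x, y, z in m, then the turn about the world's z in rad. A call has 1 to 20 rows; each row is the pose to reach, as a shift and turn from the pose commanded when the call began; what a row does not reach only later rows make up. A row lasts 1/8 s, in which the tool goes at most 62.5 mm and 10.7 degrees, less where a joint would pass 70% of its speed; a pose out of reach is approached as far as the arm can. A call with a gripper value outside its range is refused whole. "gripper" is the gripper's target within -1 to 1 (fully open at 1, half-way at 0, shut at -1), set as the call begins (left out, the last holds). The fingers move at their own pace and stop on an object; the grip force is fixed at half the most. Time passes only in rows, so rows that repeat a pose let the fingers close. It gives the time, the measured TCP pose, the force, the opening and the grip force at its end, in the units of the state.
- get_obs(): the state, without advancing time (a new reading comes with each control period).
- snapshot(name): name is "side" or "top" or "wrist"; returns a dict with "image" (480x640x3 uint8, red, green, blue), "depth" (480x640 float32, mm along the optical axis (not along the pixel's ray), 0 where there is no reading), "mtx" (3x3 intrinsics, pixels), "distortion" ([k1, k2, p1, p2, k3] as OpenCV has them; the pictures are not rectified), "extrinsics" (4x4, takes a point from camera to world coordinates). Camera axes: x right, y up, looking along -z (the intrinsics and any distortion apply to the point x, -y, -z); pixel columns grow to the right and rows downward; lengths in mm; the calibration is good to about 2 mm. A picture is of the moment at which its call begins.
- sign_off(): hands the job in; it is judged then, once.
The state is a dict: "time": time; "qpos": joint angles; "joint_vel": joint speeds; "effort": joint torques, N m; "eef_pos": TCP position; "orientation": TCP orientation; "wrist_force": force on the tool from outside, world axes, zero at the start; "ft_torque": the same for the moment, N m; "finger_gap": opening from 0.0 (shut) to 1.0 (fully open); "gripper_force": force on a finger pad.
Only numpy, scipy, OpenCV 4.12 (cv2) and the standard library are available. Lean on these libraries where they do the work, as an engineer would, in place of code of your own. Each camera call takes 0.05 s, during which the arm holds its last target. There are 200 camera calls.

TASK

Get the steel sample vessel ready for the steriliser: first bleed it by pushing its red sprung plunger fully down and letting it come up again, then screw the black cap with the yellow grip bar clockwise until it bottoms out, and back it off a quarter turn so that it can vent. Finish while still gripping the cap by its bar, because a colleague will tag it there; leave the jar, the label roll and the metal mould beside the vessel where they are.

Things in the scene. Friction and masses are not known exactly. Their poses are not given: they have to be found in the camera images.
- vessel: steel vessel and brass bleed valve on one blue foot plate, fixed to the bench. Origin: centre of the plate's underside; the plate is 110 (x) x 220 (y) x 12 mm. The vessel stands at y = +50 mm on the plate (72 mm across, shoulder 55 to 59 mm high, neck above); the bleed valve stands at y = -60 mm (36 mm across at the foot, 29 mm above, top of the valve body 48 mm high)
- plunger_top (a point): centre of the top of the red round plunger (25 mm across) on the bleed valve; it stands 66 mm above the bench at rest and 56 mm when fully down, and moves straight down
- plunger (a joint): how far the plunger is pushed down: 0 at rest, 0.010 m fully down at a hard stop. The spring needs 2 N to start and 6 N at the end, and lifts it again when let go
- cap: black ribbed screw cap (54 mm across), already started on the thread, with a yellow upright grip bar on top, 46 mm long, 14 mm wide, 28 mm tall, a black dot near one end. Origin: on the screw axis, 14 mm below the bar's upper face and 14 mm above the black top; x along the bar to the dot, z up. When home the origin is 92 mm above the bench and x points along the vessel's +y
- thread (a joint): turn of the cap: grows as it is screwed on clockwise seen from above; 4.2 rad is bottomed out (hard stop). 0.8 to 2.6 at the start, so 1.6 to 3.4 rad remain. The cap sinks 0.8 mm per rad, takes about 0.06 Nm to turn and stays where it is left. A quarter turn back from the stop the bar lies along the vessel's x axis
- jar: white specimen jar with a blue lid, 47 mm across, 60 mm tall, standing loose beyond the vessel; origin at the centre of its underside. Not to be disturbed
- roll: roll of white labels, 58 mm across, 25 mm tall, lying loose to the left of the vessel; origin at the centre of its underside. Not to be disturbed
- mould: small metal base mould, 30 x 39 x 12 mm, lying loose on the robot's side of the vessel; origin at the centre of its underside. Not to be disturbed

How it is judged:
By the outcome, as a careful person would: the job done as asked, in the order asked, and still so for the second after the job is handed in, while the arm keeps its last pose, push and grip.
It also fails if it takes over 61 s, if anything falls off the work surface, if the arm or the gripper's body presses on something with over 40 N, if the wrist force passes 120 N, or if a joint passes its speed limit or range.

## Working session

There is one attempt and no reset: what is moved stays moved. The work goes in short steps, Python scripts to look and compute and a tool call to move; the robot and the scene stay as the last step left them, time stands still between calls to the robot, and variables do not carry over. Pictures are saved under pics/ and viewed, at most 10 in all, crops included, and the job is handed in when it is done.

Besides the shell and the picture viewer there is one more tool, called as name(argument=value, ...), one argument or row to a line, values as JSON. arm_command: Moves the arm, as the interface text tells. Its arguments: {"type":"object","properties":{"commands":{"type":"array","items":{"type":"array","items":{"type":"number"}}},"gripper":{"type":"number"}},"required":["commands"]}

```bash
mkdir -p pics; ls
python3 - <<'E'
from rig import *
import cv2,numpy as np
print(get_obs())
a=[]
for n in("top","side"):
    s=snapshot(n); np.savez("pics/%s0.npz"%n,**s); cv2.imwrite("pics/%s0.png"%n,s["image"][:,:,::-1]); print(n,s["mtx"],s["distortion"],s["extrinsics"])
E
```

```text
pics
{'time': 0.0, 'qpos': array([-1.14587971,  0.32181797, -0.07009074,  1.45168113,  0.02261239,
        1.37080332, -0.05689381]), 'joint_vel': array([-0.00120238,  0.00034088,  0.00018642, -0.00185403, -0.00111212,
        0.00025207,  0.00015742]), 'effort': array([-8.53971869e-05, -4.93578100e+01, -3.82034630e-01, -3.14333797e+01,
        1.30993352e-02,  1.13823652e-02, -1.29695806e-05]), 'eef_pos': array([259.42656036, 595.4386436 , 252.22370804]), 'orientation': array([-3.13967317e+00,  1.09461262e-04,  2.73082121e+00]), 'wrist_force': array([ 0.58709013, -0.43103865, -0.17785354]), 'ft_torque': array([-0.01547017,  0.03328878,  0.00100646]), 'gripper_force': 0.0, 'finger_gap': 1.0003051396005518}
top [[601.51495237   0.         323.96166411]
 [  0.         601.51495237 236.85563139]
 [  0.           0.           1.        ]] [-0.10652769  0.          0.          0.          0.        ] [[ 2.09067854e-02  9.92196048e-01 -1.22922365e-01  4.47946186e+02]
 [-9.99781413e-01  2.07261769e-02 -2.74795054e-03  1.19494600e+01]
 [-1.78794981e-04  1.22952947e-01  9.92412485e-01  9.81977361e+02]
 [ 0.00000000e+00  0.00000000e+00  0.00000000e+00  1.00000000e+00]]
side [[592.33884194   0.         320.01480838]
 [  0.         592.33884194 235.5728604 ]
 [  0.           0.           1.        ]] [-0.17867565  0.          0.          0.          0.        ] [[-9.94815648e-01  3.68523614e-02 -9.47825376e-02  4.60304281e+02]
 [-1.00029754e-01 -5.22566218e-01  8.46710456e-01  8.32192420e+02]
 [-1.83268724e-02  8.51801885e-01  5.23543383e-01  6.06768383e+02]
 [ 0.00000000e+00  0.00000000e+00  0.00000000e+00  1.00000000e+00]]
```

View pics/top0.png

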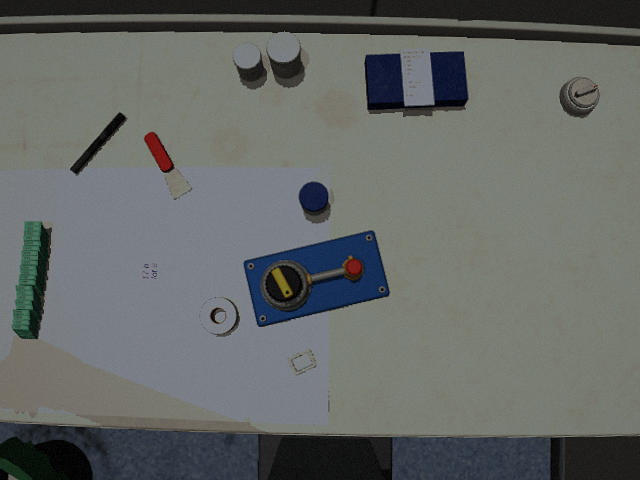

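View pics/side0.png

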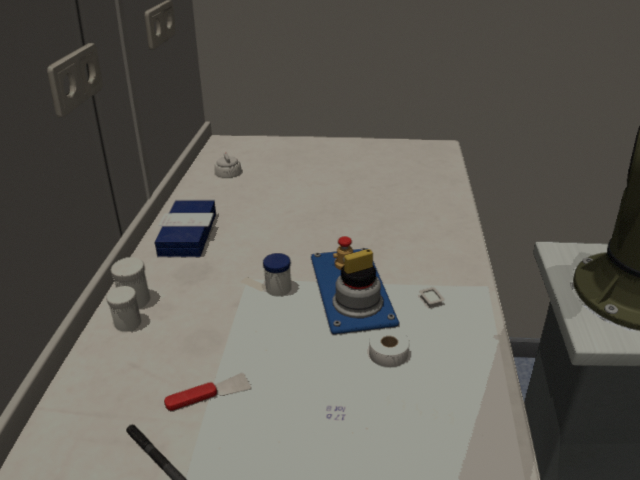

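The top view shows the plate with the cap at (285,285) and the red plunger at (354,267). The jar is at (314,197), the roll at (219,316) and the mould at (303,361). Next I'll measure these.

```bash
cat > h.py <<'E'
import numpy as np,cv2
def ray(s,px):
    p=cv2.undistortPoints(np.float64(px).reshape(-1,1,2),s["mtx"],s["distortion"])[:,0]
    E=s["extrinsics"]; d=np.c_[p[:,0],-p[:,1],-np.ones(len(p))]@E[:3,:3].T
    return E[:3,3],d
def onz(s,px,z):
    o,d=ray(s,px); return o+d*((z-o[2])/d[:,2])[:,None]
def big(m,roi=None):
    m=m.astype(np.uint8)*255
    if roi: k=np.zeros_like(m); x0,x1,y0,y1=roi; k[y0:y1,x0:x1]=1; m=m*k
    c,_=cv2.findContours(m,cv2.RETR_EXTERNAL,cv2.CHAIN_APPROX_NONE)
    return max(c,key=cv2.contourArea)[:,0].astype(float)
def hsv(s): return cv2.split(cv2.cvtColor(s["image"],cv2.COLOR_RGB2HSV))
def red(s,v0=60):
    h,a,v=hsv(s); return ((h<8)|(h>172))&(a>150)&(v>v0)
def yel(s,v0=60):
    h,a,v=hsv(s); return (h>20)&(h<34)&(a>120)&(v>v0)
def blue(s):
    h,a,v=hsv(s); return (h>100)&(h<125)&(a>150)&(v>60)
E
python3 - <<'E'
from h import *
s=dict(np.load("pics/top0.npz"));t=dict(np.load("pics/side0.npz"))
def mid(p): 
    r=cv2.minAreaRect(np.float32(p)); return r
r=big(red(s),(330,380,245,290)); print("red",mid(r)); W=onz(s,r,66); print(mid(W[:,:2]))
y=big(yel(s),(255,315,255,315)); W=onz(s,y,106); print("bar",mid(W[:,:2]), cv2.boxPoints(mid(W[:,:2])))
b=big(blue(s),(235,400,220,335)); W=onz(s,b,12); q=mid(W[:,:2]); print("plate",q,cv2.boxPoints(q))
r=big(red(t),(330,360,230,250)); print("sidered",mid(r),mid(onz(t,r,66)[:,:2]))
c=cv2.resize(s["image"][215:345,225:405,::-1],None,fx=4,fy=4,interpolation=cv2.INTER_CUBIC); c=np.clip(c*1.5,0,255)
cv2.imwrite("pics/c1.png",c)
print(onz(s,[[314,197]],60),onz(s,[[219,316]],25),onz(s,[[303,361]],6))
E
```

```text
red ((353.60003662109375, 266.300048828125), (14.758047103881836, 15.205260276794434), 26.56505012512207)
((517.09423828125, -31.682052612304688), (22.500648498535156, 23.294513702392578), 64.48186492919922)
bar ((489.0164794921875, 74.79045867919922), (45.15657043457031, 13.64714241027832), 29.390735626220703) [[465.99542   69.655205]
 [472.69293   57.764545]
 [512.03754   79.92571 ]
 [505.34003   91.816376]]
plate ((501.88128662109375, 26.801956176757812), (106.09536743164062, 216.19937133789062), 14.885427474975586) [[422.8444  117.64671]
 [478.3832  -91.29732]
 [580.9182  -64.0428 ]
 [525.3794  144.90123]]
sidered ((344.5, 241.0), (8.0, 11.0), 90.0) ((514.4539794921875, -27.777305603027344), (18.977272033691406, 25.83081817626953), 4.068191051483154)
[[624.37819945  31.32790991  60.        ]] [[436.59174263 178.33247223  25.        ]] [[367.83307962  44.02703838   6.        ]][ WARN:0@0.136] global loadsave.cpp:1063 imwrite_ Unsupported depth image for selected encoder is fallbacked to CV_8U.
```

View pics/c1.png

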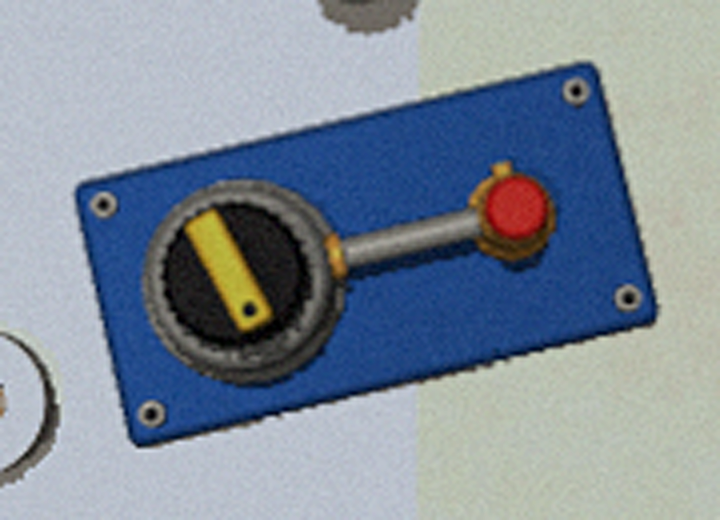

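The crop shows the bar's dot at its near-right end, crop pixel (248,310). That puts the bar at 209.4° and home at 104.9°, so about 1.82 rad remain. The plunger is at about (517,-31.5) and the cap axis at about (489,75). I'll move above the plunger with the gripper shut.

arm_command(
  commands=[
    [0.2576, -0.6274, 0, 0.923],
    [0.2576, -0.6274, 0, 0.923],
    [0.2576, -0.6274, 0, 0.923],
    [0.2576, -0.6274, 0, 0.923],
    [0.2576, -0.6274, 0, 0.923],
    [0.2576, -0.6274, 0, 0.923],
    [0.2576, -0.6274, 0, 0.923],
    [0.2576, -0.6274, 0, 0.923],
    [0.2576, -0.6274, 0, 0.923],
    [0.2576, -0.6274, 0, 0.923],
    [0.2576, -0.6274, 0, 0.923],
    [0.2576, -0.6274, 0, 0.923],
    [0.2576, -0.6274, 0, 0.923],
    [0.2576, -0.6274, 0, 0.923],
    [0.2576, -0.6274, 0, 0.923],
    [0.2576, -0.6274, 0, 0.923],
  ],
  gripper=-1,
)

```text
time: 2.1
eef_pos: [517.1, -30.6, 253.4]
orientation: [3.141, 0.0, -2.628]
wrist_force: [-0.1, -0.3, 0.9]
finger_gap: 0.004
gripper_force: 0.0
```

Run:
```python
from rig import *
from h import *
o=get_obs();print(o["eef_pos"],o["orientation"],o["finger_gap"],o["qpos"],o["time"])
s=snapshot("wrist"); np.savez("pics/w1.npz",**s); cv2.imwrite("pics/w1.png",s["image"][:,:,::-1])
```

```text
[517.08763047 -30.58948442 253.40153724] [ 3.14138191e+00  1.74898137e-04 -2.62772177e+00] 0.00424818852954375 [-0.43415491  0.03171645  0.45459527  1.79019237 -0.0146429   1.32288539
  2.10850187] 2.1
```

View pics/w1.png

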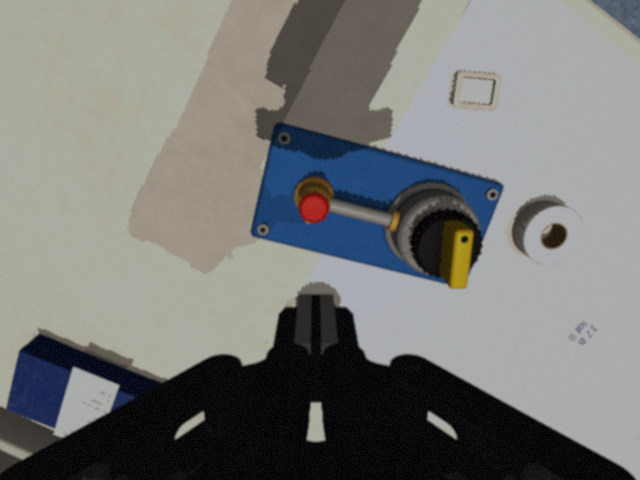

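The wrist view shows the plunger at (314,207), the bar at (460,255) with its dot at (463,238), and nothing disturbed. I'll measure from here.

Run:
```python
from h import *
s=dict(np.load("pics/w1.npz"))
r=big(red(s),(290,340,185,230)); print(cv2.minEnclosingCircle(np.float32(r)),cv2.minAreaRect(np.float32(onz(s,r,66)[:,:2])))
h,a,v=hsv(s)
m=yel(s,150); y=big(m,(435,485,210,300)); b=cv2.minAreaRect(np.float32(onz(s,y,107.5)[:,:2])); print(b,cv2.boxPoints(b))
print(onz(s,[[463,238]],107.5))
b=cv2.minAreaRect(np.float32(onz(s,big(blue(s),(230,520,110,300)),12)[:,:2]));print(b)
```

```text
((313.4361572265625, 207.4007110595703), 14.998331069946289) ((514.2249145507812, -33.9870491027832), (23.365718841552734, 22.79254913330078), 29.48855972290039)
((486.81890869140625, 71.77948760986328), (42.13588333129883, 10.975531578063965), 30.479759216308594) [[465.8788    65.82251 ]
 [471.44595   56.363712]
 [507.759     77.736465]
 [502.19186   87.19527 ]]
[[472.68453807  63.0351531  107.5       ]]
((498.90435791015625, 22.9617919921875), (105.6817626953125, 213.80441284179688), 14.91844367980957)
```

Both views agree within about 3 mm, so I'll use the average. Next I'll descend over the plunger and press gently.

arm_command(
  commands=[
    [-0.0015, -0.0015, -0.06, 0],
    [-0.0015, -0.0015, -0.12, 0],
    [-0.0015, -0.0015, -0.155, 0],
    [-0.0015, -0.0015, -0.162, 0],
    [-0.0015, -0.0015, -0.166, 0],
    [-0.0015, -0.0015, -0.168, 0],
    [-0.0015, -0.0015, -0.17, 0],
    [-0.0015, -0.0015, -0.172, 0],
    [-0.0015, -0.0015, -0.172, 0],
    [-0.0015, -0.0015, -0.172, 0],
  ],
)

```text
time: 3.4
eef_pos: [516.7, -32.9, 82.0]
orientation: [-3.141, 0.002, -2.629]
wrist_force: [0.7, 0.5, 3.5]
finger_gap: -0.002
gripper_force: 2.1
```

arm_command(
  commands=[
    [0, 0, -0.002, 0],
    [0, 0, -0.004, 0],
    [0, 0, -0.005, 0],
    [0, 0, -0.006, 0],
    [0, 0, -0.006, 0],
    [0, 0, -0.006, 0],
  ],
)

```text
time: 4.15
eef_pos: [516.8, -32.9, 77.9]
orientation: [3.141, 0.002, -2.629]
wrist_force: [-5.0, 1.3, 21.9]
finger_gap: -0.001
gripper_force: 10.7
```

It is at the hard stop: tips at about 56 mm and 22 N. Now I'll let it rise and go above the cap with the gripper open.

arm_command(
  commands=[
    [0, 0, 0.005, 0],
    [0, 0, 0.01, 0],
    [0, 0, 0.03, 0],
    [0, 0, 0.09, 0],
    [0, 0, 0.125, 0],
    [-0.0277, 0.1065, 0.125, 0.01],
    [-0.0277, 0.1065, 0.125, 0.01],
    [-0.0277, 0.1065, 0.125, 0.01],
    [-0.0277, 0.1065, 0.125, 0.01],
    [-0.0277, 0.1065, 0.125, 0.01],
  ],
  gripper=-1,
)

```text
time: 5.4
eef_pos: [487.9, 71.9, 199.8]
orientation: [-3.141, -0.001, -2.622]
wrist_force: [0.4, 0.1, 1.5]
finger_gap: 0.002
gripper_force: 0.0
```

arm_command(
  commands=[
    [0, 0, 0, 0],
    [0, 0, 0, 0],
    [0, 0, 0, 0],
    [0, 0, 0, 0],
    [0, 0, 0, 0],
    [0, 0, 0, 0],
  ],
  gripper=0.2,
)

```text
time: 6.15
eef_pos: [488.0, 73.6, 200.4]
orientation: [3.142, 0.0, -2.619]
wrist_force: [1.4, -1.1, 0.2]
finger_gap: 0.603
gripper_force: 0.0
```

Run:
```python
from rig import *
from h import *
s=snapshot("wrist"); np.savez("pics/w2.npz",**s); cv2.imwrite("pics/w2.png",s["image"][:,:,::-1])
t=snapshot("side")
r=big(red(t),(320,370,220,260)); print("side red now",r.mean(0)); t0=dict(np.load("pics/side0.npz")); print(big(red(t0),(320,370,220,260)).mean(0))
y=big(yel(s,150)); z=107.5
b=cv2.minAreaRect(np.float32(onz(s,y,z)[:,:2])); print(b,cv2.boxPoints(b))
o=get_obs();print(o["eef_pos"],o["orientation"],o["finger_gap"])
```

```text
side red now [344.43333333 241.16666667]
[344.5        241.06666667]
((493.7174072265625, 76.98695373535156), (25.667490005493164, 10.978297233581543), 29.55784797668457) [[479.84607   75.430824]
 [485.26166   65.88126 ]
 [507.58875   78.54308 ]
 [502.17316   88.09264 ]]
[487.96676141  73.55743953 200.34277581] [ 3.14152553e+00 -1.06464107e-05 -2.61924312e+00] 0.5996476327607914
```

View pics/w2.png

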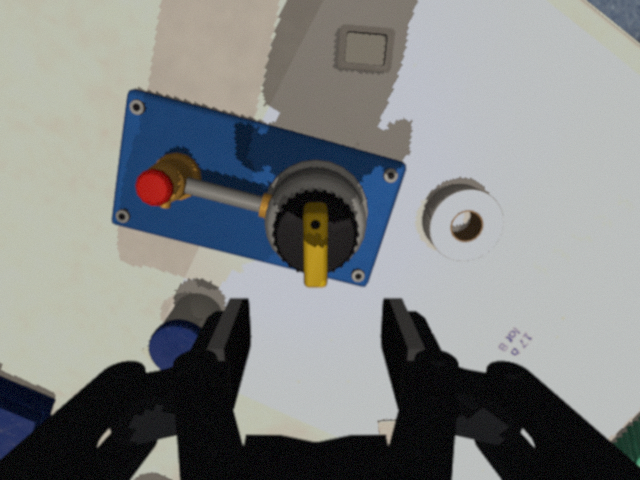

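The plunger is up again, since the side view matches the start. The bar (column ~315) is centred between the fingers (tips at 248 and 383). Now I'll descend and grip.

arm_command(
  commands=[
    [0, 0, -0.05, 0],
    [0, 0, -0.085, 0],
    [0, 0, -0.0945, 0],
    [0, 0, -0.0945, 0],
    [0, 0, -0.0945, 0],
  ],
)

```text
time: 6.88
eef_pos: [489.3, 73.8, 107.5]
orientation: [-3.141, 0.003, -2.619]
wrist_force: [0.4, 0.1, -0.3]
finger_gap: 0.602
gripper_force: 0.0
```

arm_command(
  commands=[
    [0, 0, 0, 0],
    [0, 0, 0, 0],
    [0, 0, 0, 0],
    [0, 0, 0, 0],
    [0, 0, 0, 0],
    [0, 0, 0, 0],
    [0, 0, 0, 0],
  ],
  gripper=-1,
)

```text
time: 7.75
eef_pos: [488.5, 73.6, 106.7]
orientation: [-3.141, 0.001, -2.619]
wrist_force: [0.4, -0.2, 5.6]
finger_gap: 0.148
gripper_force: 61.4
```

arm_command(
  commands=[
    [0, 0, 0, -0.1],
    [0, 0, -0.0001, -0.2],
    [0, 0, -0.0002, -0.3],
    [0, 0, -0.0003, -0.4],
    [0, 0, -0.0004, -0.5],
    [0, 0, -0.0005, -0.6],
    [0, 0, -0.0006, -0.7],
    [0, 0, -0.0007, -0.8],
    [0, 0, -0.0007, -0.8],
  ],
)

```text
time: 8.88
eef_pos: [488.6, 72.8, 106.0]
orientation: [-3.141, 0.001, 2.862]
wrist_force: [-1.5, -2.7, 6.8]
finger_gap: 0.148
gripper_force: 61.7
```

Run:
```python
from rig import *
o=get_obs();print(o["eef_pos"],o["orientation"],o["wrist_force"],o["ft_torque"],o["qpos"])
```

```text
[488.63559693  72.78087098 106.02847008] [-3.14147935e+00  1.27090484e-03  2.86233694e+00] [-1.49339022 -2.69854489  6.80708395] [-0.45852681  0.21803628 -0.06362657] [-0.59705069  0.12019765  0.41960242  2.0169402  -0.05677483  1.01442747
  1.14135814]
```

arm_command(
  commands=[
    [0, 0, -0.0001, -0.1],
    [0, 0, -0.0002, -0.2],
    [0, 0, -0.0003, -0.3],
    [0, 0, -0.0004, -0.4],
    [0, 0, -0.0005, -0.5],
    [0, 0, -0.0006, -0.6],
    [0, 0, -0.0007, -0.7],
    [0, 0, -0.0007, -0.8],
    [0, 0, -0.0008, -0.9],
    [0, 0, -0.0008, -0.9],
    [0, 0, -0.0008, -0.9],
  ],
)

```text
time: 10.25
eef_pos: [488.0, 72.1, 105.3]
orientation: [-3.141, 0.001, 1.963]
wrist_force: [-2.8, -3.6, 9.8]
finger_gap: 0.149
gripper_force: 62.1
```

Run:
```python
from rig import *
o=get_obs();print(o["eef_pos"],o["orientation"],o["wrist_force"],o["ft_torque"])
```

```text
[488.02698549  72.084721   105.25990266] [-3.14075380e+00  1.02356242e-03  1.96268377e+00] [-2.79971209 -3.64762957  9.76017106] [-0.80274781  0.74228949 -0.07285559]
```

arm_command(
  commands=[
    [0, 0, 0, -0.04],
    [0, 0, 0, -0.08],
    [0, 0, -0.0001, -0.12],
    [0, 0, -0.0001, -0.15],
    [0, 0, -0.0001, -0.15],
    [0, 0, -0.0001, -0.15],
  ],
)

```text
time: 11.0
eef_pos: [487.9, 72.0, 105.1]
orientation: [-3.14, 0.002, 1.814]
wrist_force: [-3.9, -4.6, 9.8]
finger_gap: 0.15
gripper_force: 62.3
```

Run:
```python
from rig import *
o=get_obs();print(o["eef_pos"],o["orientation"],o["wrist_force"],o["ft_torque"])
```

```text
[487.87124406  71.97788867 105.14972352] [-3.14042902e+00  1.64244742e-03  1.81427525e+00] [-3.86308791 -4.57180906  9.83182041] [-0.92729391  0.81549548  0.36955596]
```

The torque jumped at about the expected yaw, which suggests the stop. I'll nudge further to confirm.

arm_command(
  commands=[
    [0, 0, 0, -0.02],
    [0, 0, 0, -0.05],
    [0, 0, 0, -0.05],
    [0, 0, 0, -0.05],
  ],
)

```text
time: 11.5
eef_pos: [487.9, 72.0, 105.2]
orientation: [-3.14, 0.003, 1.768]
wrist_force: [-4.9, -4.7, 10.0]
finger_gap: 0.149
gripper_force: 68.7
```

Run:
```python
from rig import *
o=get_obs();print(o["eef_pos"],o["orientation"],o["wrist_force"],o["ft_torque"],o["finger_gap"])
```

```text
[487.85502685  72.01265944 105.1625124 ] [-3.14038419e+00  2.81779892e-03  1.76800308e+00] [-4.87008725 -4.71476101 10.0275105 ] [-1.00579165  0.82956027  1.4207069 ] 0.14913739439659446
```

It has bottomed out: 1.4 Nm, with contact at yaw ≈1.834 against 1.831 predicted. Now I'll back off a quarter turn.

arm_command(
  commands=[
    [0, 0, 0, 0.1],
    [0, 0, 0.0001, 0.2],
    [0, 0, 0.0002, 0.3],
    [0, 0, 0.0003, 0.4],
    [0, 0, 0.0004, 0.5],
    [0, 0, 0.0005, 0.6],
    [0, 0, 0.0005, 0.7],
    [0, 0, 0.0006, 0.8],
    [0, 0, 0.0007, 0.9],
    [0, 0, 0.0008, 1.0],
    [0, 0, 0.0008, 1.1],
    [0, 0, 0.0009, 1.2],
    [0, 0, 0.001, 1.3],
    [0, 0, 0.0011, 1.4],
    [0, 0, 0.0012, 1.5],
    [0, 0, 0.0013, 1.6],
    [0, 0, 0.0013, 1.64],
    [0, 0, 0.0013, 1.64],
    [0, 0, 0.0013, 1.64],
  ],
)

```text
time: 13.88
eef_pos: [488.6, 73.4, 106.5]
orientation: [-3.141, 0.001, -2.879]
wrist_force: [-1.3, -1.1, 6.7]
finger_gap: 0.15
gripper_force: 61.6
```

Run:
```python
from rig import *
from h import *
o=get_obs();print(o["eef_pos"],o["orientation"],o["wrist_force"],o["ft_torque"],o["finger_gap"])
s=snapshot("wrist"); np.savez("pics/w3.npz",**s); a=s["image"]
t=snapshot("top"); np.savez("pics/t3.npz",**t)
b=t["image"][170:400,190:400]
b=cv2.resize(b,(438,480)); cv2.imwrite("pics/w3.png",np.hstack([cv2.resize(a[100:400,200:440],(360,450)),b[:450]])[:,:,::-1])
```

```text
[488.61356697  73.36216022 106.45708471] [-3.14149575e+00  1.26504720e-03 -2.87942412e+00] [-1.32496927 -1.0634975   6.70516859] [-0.19612884  0.26921494  0.03161994] 0.15042258410624024
```

View pics/w3.png

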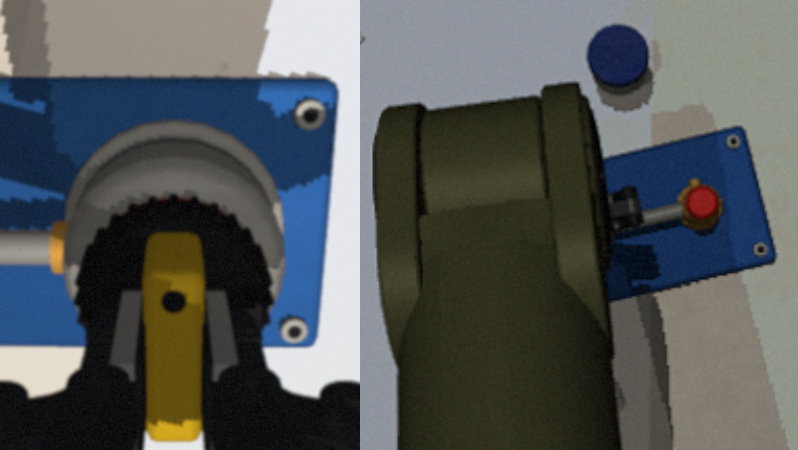

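The left panel shows the bar still in the pads, vertical from (175,235) to (175,440) with its dot at (174,301) and parallel to the plate's x axis. The right panel shows the jar in place and the plunger up. Yaw is -2.879 against a target of -2.878, so I'll hand in.

```bash
python3 -c "
from rig import *
print(sign_off())"
```

```text
the job is handed in; nothing more can be done
None
```

I bled the vessel (plunger pushed to its stop, then back up), screwed the cap to its stop and backed it off a quarter turn, and handed the job in at about 14 s still gripping the bar; nothing came near the jar, roll or mould, though only the jar is visible in the final picture.

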